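# Unpin the vial carrier and hold it up level

## Task

The white and blue vial carrier is locked into its grey metal dock by a red-knobbed pin. Draw the pin right out of its bore and park it in the open-topped notch of the saddle beside the bore, pushed in up to its collar, and let go of it; then take the carrier by the black grip on top and lift it straight up about 10 cm above where it sat. Keep the carrier upright with its three vials in it, leave everything else on the bench where it is, and finish while still holding the carrier level and still in the air over its dock.

Things in the scene. Friction and masses are not known exactly. Their poses are not given: they have to be found in the camera images.
- dock: Fixed grey metal dock. Origin on the bench under the centre of the carrier's seat; z up, x across the carrier, y along it, pin on the +y side. Floor plate 10 mm thick, y -85 to +115 mm, kerbs 8 mm high round the seat. Pin block 46 mm wide at x = 0, y 79 to 111, top z = 75, bored through along y. Saddle 34 mm wide at x = -78, y 71 to 111, top z = 77.
- dock_bore (a point): Centre of the bore's mouth on the outer (+y) face of the pin block, 45 mm above the bench; dock axes (into the bore = -y). The bore is 13 mm square.
- dock_notch (a point): Where the centre of the pin's collar face lies when parked: on the saddle's outer (+y) face, 50 mm above the bench; dock axes; 78 mm to -x of dock_bore. The notch is a slot along y, 14 mm wide with flared mouth, open at the top and both ends, floor z = 45, top z = 77 mm: lay the shank in it from above, parallel to the bore, knob to +y.
- pin: Loose steel pin, 60 g, level along the dock's y, tip to the dock's -y. Origin on its axis at the collar's inner face; its own y from knob to tip. In +y: round shank 10 mm thick, 70 mm long. In -y: collar 22 mm wide, 4 mm thick; neck 10 mm; red knob. Starts through the pin block into the carrier's end block, collar 0 to 10 mm off the block's face; slides freely, no catch or spring.
- pin_knob (a point): Centre of the pin's red knob: a cylinder 20 mm in diameter and 26 mm long along the pin, 27 mm from the collar face, about 44 mm above the bench at the start; pinch it from above across the pin.
- pin_tip (a point): Tip of the shank, 70 mm from the collar face.
- carrier: Loose vial carrier, 0.35 to 0.6 kg: white base 94 (x) x 150 (y) x 18 mm, four wells (29 mm wide, floor 6 mm above the underside, at x = +-27, y = +-20), a blue block at each end (35 mm long, 44 wide, to 56 high), handle bar over the middle. Origin at the centre of its underside; axes as the dock's; sits 10 mm above the bench, cannot rise while pinned.
- carrier_grip (a point): Centre of the carrier's black rubber grip, 130 mm above the carrier's underside and over its centre of mass: a bar along the carrier's y, 94 mm long, 18 mm wide (x), 24 mm high; take it from above across the bar.
- vial_1: Glass vial, black cap, 23 mm diameter, 55 mm high, standing in one of the wells; origin at the centre of its underside.
- vial_2: Glass vial, pale grey cap, 23 mm diameter, 55 mm high, in one of the wells; origin at the centre of its underside.
- vial_3: Glass vial, red cap, 26 mm diameter, 67 mm high, in one of the wells; origin at the centre of its underside.
- tape_roll: Bystander: roll of blue masking tape, 106 mm diameter, 36 mm high; origin at the centre of its underside.
- salve_tin: Bystander: round aluminium tin, 59 mm diameter, 28 mm high; origin at the centre of its underside.
- pocket_scale: Bystander: black pocket scale, 117 x 64 x 19 mm; origin at the centre of its underside.
- dropper_bottle: Bystander: blue dropper bottle, 33 mm diameter, 106 mm high; origin at the centre of its underside.

How it is judged:
By the outcome, as a careful person would: the job done as asked, in the order asked, and still so for the second after the job is handed in, while the arm keeps its last pose, push and grip.
It also fails if it takes over 58 s, if anything falls off the work surface, if the arm or the gripper's body presses on something with over 40 N, if the wrist force passes 120 N, or if a joint passes its speed limit or range.

## Robot

A 6-joint arm with a two-finger parallel gripper is mounted at the origin on a cart in front of the work surface, level with it; the furniture and walls round the work are solid. World frame = base frame: x ahead of the robot, y to its left, z up, the work surface at z = 0. Lengths are in m, angles in degrees, forces in N, time in s.
With the tool pointing down it reaches from about 0.4 to 0.825 m from the base axis. Payload 7 kg.
Tool frame: the origin (TCP) lies at the very end of the fingers, on their centre line; the grasp point (between the pads) lies 19 mm behind it; z points along the fingers, y is the line along which they close (so a half turn about z gives the same grasp; the last joint's range is limited). The gripper opens to 88 mm and grips with 3 to 60 N. Pads are 19 mm wide; open, the fingers measure 130 mm over their backs; the gripper's body (78 mm by 193 mm) begins 47 mm behind the grasp point.
Start: joints at [-49.097, 20.546, 0.682, 0, -70.136, -16.507], TCP at [0.279, -0.615, 0.227] pointing down, gripper open.
Joint ranges: [-176.03, 176.03], [-82.01, 121.73], [-58.28, 71.71], [-173.87, 95.51], [-174.79, -0.11], [-173.66, 173.66]. Speed limits (degrees/s): [136.94, 136.94, 172.46, 180, 180, 180].

## Interface

Orientations are given as [roll, pitch, yaw] about the fixed x, y, z axes, in that order (R = Rz(yaw) Ry(pitch) Rx(roll)).
In Python, from plant import ctrl, cams, workorder gives the robot as it stands.
- The arm moves only by the tool play_rows, never from a script. Its argument "motion" is a list of rows, each an object of numbers: "x", "y", "z": the shift along the tool's x, y, z normalised to -1 to 1, where 1 is 0.025 m; "rx", "ry", "rz": the turn, a rotation vector about the tool's x, y, z normalised to -1 to 1, where 1 is 4 degrees. A call has 1 to 20 rows; each row shifts and turns the commanded pose from where the row before left it, along the tool's axes as they then stand; what a row does not reach is not made up. A row lasts 1/8 s, in which the tool goes at most 62.5 mm and 10.7 degrees, less where a joint would pass 70% of its speed; a pose out of reach is approached as far as the arm can. A call with a number of a shift or a turn outside -1 to 1 is refused whole. A call with a gripper value outside its range is refused whole. "fingers" is the opening, from -1 (shut) to 1 (fully open), set as the call begins (left out, the last holds). The fingers move at their own pace and stop on an object; the grip force is fixed at half the most. Time passes only in rows, so rows that do not move let the fingers close. It gives the time, the measured TCP pose, the force, the opening and the grip force at its end, in the units of the state.
- ctrl.get_obs(): the state, without advancing time (a new reading comes with each control period).
- cams.snapshot(name): name is "scene" or "top" or "wrist"; returns the picture (480x640x3 uint8, blue, green, red); there is no depth.
- cams.get_calibration(name): a dict with "vertical_fov" (degrees; the focal length in pixels is half the picture's height over the tangent of half this angle, whatever the lens; pixels are square), "cx", "cy" (the principal point, pixels), "k1" (the pictures are not rectified: a ray, as slopes to the right and down, at radius r is drawn at 1 + k1 r^2 times it, then the intrinsics apply), "position" and "rotation" of the camera in the world. Camera axes: x right, y up, looking along -z (the intrinsics and any distortion apply to the point x, -y, -z); pixel columns grow to the right and rows downward; lengths in m; the calibration is good to about 2 mm. A picture is of the moment at which its call begins: read the wrist's pose just before it. get_calibration takes no time and is no camera call; for the wrist camera it gives the pose at the moment of the call.
- workorder.close_job(): hands the job in; it is judged then, once.
The state is a dict: "clock": time; "joint_pos": joint angles; "qvel": joint speeds; "tau": joint torques, N m; "tool_pos": TCP position; "orientation": TCP orientation; "force": force on the tool from outside, world axes, zero at the start; "moment": the same for the moment, N m; "opening": finger opening in m; "gripper_force": force on a finger pad.
Only numpy, scipy, OpenCV 4.12 (cv2) and the standard library are available. Lean on these libraries where they do the work, as an engineer would, in place of code of your own. Each camera call takes 0.05 s, during which the arm holds its last target. There are 200 camera calls.

## Working session

There is one attempt and no reset: what is moved stays moved. The work goes in short steps, Python scripts to look and compute and a tool call to move; the robot and the scene stay as the last step left them, time stands still between calls to the robot, and variables do not carry over. Pictures are saved under pics/ and viewed, at most 11 in all, crops included, and the job is handed in when it is done.

Besides the shell and the picture viewer there is one more tool, called as name(argument=value, ...), one argument or row to a line, values as JSON. play_rows: Moves the arm, as the interface text tells. Its arguments: {"type":"object","properties":{"motion":{"type":"array"},"fingers":{"type":"number"}},"required":["motion"]}

```bash
mkdir -p pics; cat > h.py <<'E'
import numpy as np, cv2
from plant import ctrl, cams, workorder
def ray(c,u,v):
    f=240/np.tan(np.radians(c["vertical_fov"])/2)
    K=np.array([[f,0,c["cx"]],[0,f,c["cy"]],[0,0,1]])
    p=cv2.undistortPoints(np.array([[[u,v]]],float),K,np.array([c["k1"],0,0,0,0.]))[0,0]
    R=np.array(c["rotation"]).reshape(3,3)
    return np.array(c["position"]),R@np.array([p[0],-p[1],-1])
def onz(c,u,v,z):
    o,d=ray(c,u,v); return o+d*(z-o[2])/d[2]
def proj(c,P):
    f=240/np.tan(np.radians(c["vertical_fov"])/2)
    q=np.array(c["rotation"]).reshape(3,3).T@(np.array(P)-np.array(c["position"]))
    a,b=q[0]/-q[2],-q[1]/-q[2]; s=1+c["k1"]*(a*a+b*b)
    return c["cx"]+f*a*s,c["cy"]+f*b*s
E
python3 - <<'E'
from h import *
print(ctrl.get_obs())
for n in("top","scene"):
    cv2.imwrite(f"pics/{n}0.png",cams.snapshot(n)); print(n,cams.get_calibration(n))
E
```

```text
{'clock': 0.0, 'joint_pos': array([-4.90966675e+01,  2.05917713e+01,  6.33781953e-01, -1.83993939e-02,
       -7.01355577e+01, -1.65082267e+01]), 'qvel': array([-0.09118327, -0.04760515,  0.06384644,  0.02609456,  0.00046435,
        0.00307215]), 'tau': array([-1.62655720e-03, -5.82706690e+01,  2.93062806e+01,  6.99741706e+00,
        6.79110046e-03, -1.65055826e-04]), 'tool_pos': array([ 0.27857445, -0.61430364,  0.22562436]), 'orientation': array([ 1.79905394e+02, -1.00004548e-02, -1.55611152e+02]), 'force': array([ 0.57684961, -0.50528442,  0.16141011]), 'moment': array([-0.03746236,  0.0114668 , -0.03733866]), 'gripper_force': 0.0, 'opening': 0.08786656383848843}
top {'vertical_fov': 45.16930826886708, 'cx': 323.03014908541655, 'cy': 235.78409634838783, 'k1': -0.05494349184519648, 'position': array([ 0.20908668, -0.00554867,  1.75992381]), 'rotation': array([ 12.01225024,   0.39782789, -87.60213432])}
scene {'vertical_fov': 44.32697847850228, 'cx': 319.55399992412305, 'cy': 241.90669496626342, 'k1': 0.016497301128456855, 'position': array([ 0.32119361, -0.92011961,  1.18213436]), 'rotation': array([ 41.41779322,   0.38657573, -14.81124804])}
```

View pics/top0.png

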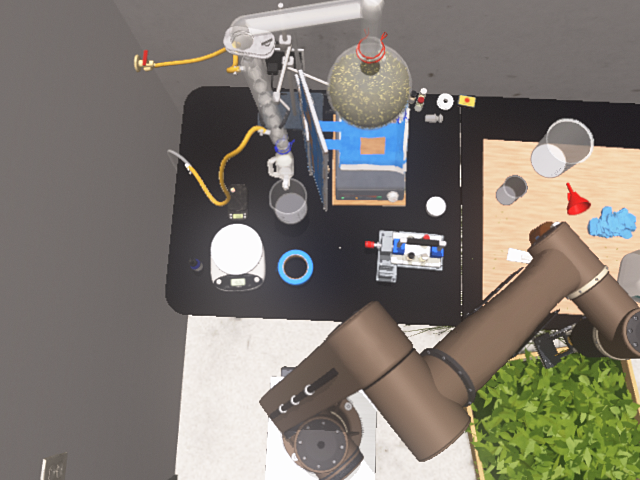

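View pics/scene0.png

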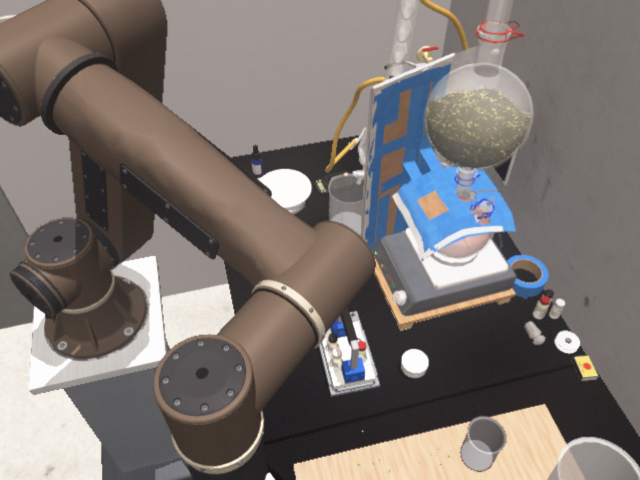

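Top view: the dock is around (410,250), with the red knob at (369,244) on the left (world +y) and the saddle near (386,270). The tape roll and tin stand clear of it.

```bash
sed -i 's/np.array(c\["rotation"\]).reshape(3,3)/rot(c)/' h.py; cat >> h.py <<'E'
from scipy.spatial.transform import Rotation as Ro
def rot(c): return Ro.from_euler("xyz",c["rotation"],degrees=True).as_matrix()
E
python3 - <<'E'
from h import *
im=cv2.imread("pics/top0.png"); c=cams.get_calibration("top")
cv2.imwrite("pics/c1.png",cv2.resize(im[220:290,355:455],None,fx=8,fy=8,interpolation=cv2.INTER_CUBIC))
b,g,r=[im[...,i].astype(int) for i in range(3)]
m=((r>130)&(g<70)&(b<70)).astype(np.uint8); m[:, :355]=0;m[:,455:]=0;m[:220]=0;m[290:]=0
n,l,s,ce=cv2.connectedComponentsWithStats(m)
for i in range(1,n): print(s[i],ce[i],onz(c,*ce[i],0.05))
print(cams.get_calibration("wrist"))
E
```

```text
[426 236   3   3   5] [427.2 237. ] [ 0.58109476 -0.29401698  0.05      ]
[423 238   2   1   2] [423.5 238. ] [ 0.57754457 -0.28280756  0.05      ]
[365 241   9   7  32] [368.59375 244.5    ] [ 0.55078713 -0.11706311  0.05      ]
[373 242   1   1   1] [373. 242.] [ 0.55902318 -0.13017547  0.05      ]
{'vertical_fov': 68.15354922520578, 'cx': 322.6302136512718, 'cy': 235.83657147037655, 'k1': -0.07058545347373754, 'position': array([ 0.21701461, -0.64204607,  0.38433796]), 'rotation': array([-1.46646214e+01, -5.28242109e-02,  1.14402657e+02])}
```

View pics/c1.png

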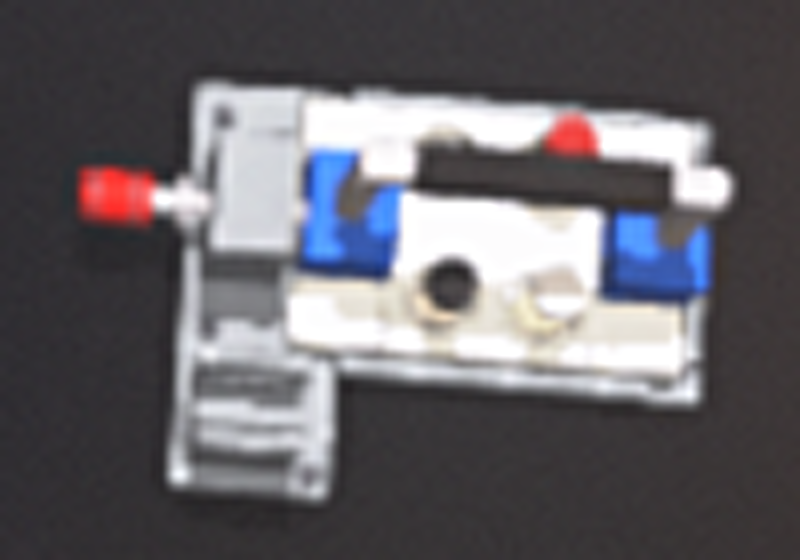

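The crop shows the pin's knob at crop (115,195), the pin block to its right, the saddle's notch near (260,405), and red, black and grey caps. Dock yaw is about -2°. I'll move the wrist camera over it.

play_rows(
  motion=[
    {"x":-0.9,"y":0.67,"z":-0.06},
    {"x":-0.9,"y":0.67,"z":-0.06},
    {"x":-0.9,"y":0.67,"z":-0.06},
    {"x":-0.9,"y":0.67,"z":-0.06},
    {"x":-0.9,"y":0.67,"z":-0.06},
    {"x":-0.9,"y":0.67,"z":-0.06},
    {"x":-0.9,"y":0.67,"z":-0.06},
    {"x":-0.9,"y":0.67,"z":-0.06},
    {"x":-0.9,"y":0.67,"z":-0.06},
    {"x":-0.9,"y":0.67,"z":-0.06},
    {"x":-0.9,"y":0.67,"z":-0.06},
    {"x":-0.9,"y":0.67,"z":-0.06},
    {"x":-0.9,"y":0.67,"z":-0.06},
    {"x":-0.9,"y":0.67,"z":-0.06},
    {"x":-0.9,"y":0.67,"z":-0.06},
    {"x":-0.9,"y":0.67,"z":-0.06},
    {"x":-0.9,"y":0.67,"z":-0.06},
    {"x":-0.9,"y":0.67,"z":-0.06},
    {"x":-0.9,"y":0.67,"z":-0.06},
    {"x":-0.9,"y":0.67,"z":-0.06},
  ],
)

```text
$.motion[0]: bad value
```

play_rows(
  motion=[
    {"rz":-0.99},
    {"rz":-0.99},
    {"rz":-0.99},
    {"rz":-0.99},
    {"rz":-0.99},
    {"rz":-0.99},
    {"rz":-0.99},
    {"rz":-0.99},
    {"rz":-0.99},
    {"rz":-0.99},
    {"rz":-0.99},
    {"rz":-0.99},
    {"rz":-0.99},
    {"rz":-0.99},
    {"rz":-0.99},
    {"rz":-0.99},
    {},
  ],
)

```text
$.motion[0]: bad value
```

```bash
python3 - <<'E'
from h import *
import json
c=cams.get_calibration("wrist"); cv2.imwrite("pics/w1.png",cams.snapshot("wrist"))
json.dump({k:np.array(v).tolist() for k,v in c.items()},open("w1.json","w"))
o=ctrl.get_obs(); print(o["clock"],o["tool_pos"],o["orientation"],c["position"],c["rotation"])
E
```

```text
0.15 [ 0.2786168  -0.61442141  0.22582245] [ 1.79926232e+02 -9.32197447e-03 -1.55607344e+02] [ 0.21701461 -0.64204607  0.38433796] [-1.46646214e+01 -5.28242109e-02  1.14402657e+02]
```

View pics/w1.png

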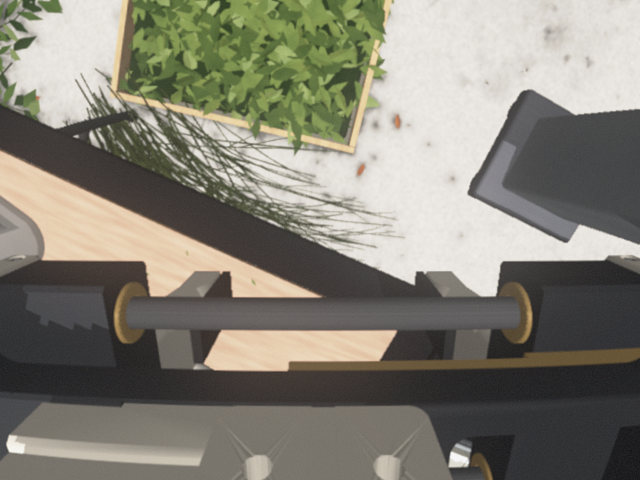

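The rows were refused, so each one probably needs all six numbers. This wrist view shows that the gripper covers the lower half of the picture. The usable part is above row 250, so I'll stop the tool further to +y.

play_rows(
  motion=[
    {"x":-0.95,"y":0.88,"z":-0.05,"rx":0,"ry":0,"rz":0},
    {"x":-0.95,"y":0.88,"z":-0.05,"rx":0,"ry":0,"rz":0},
    {"x":-0.95,"y":0.88,"z":-0.05,"rx":0,"ry":0,"rz":0},
    {"x":-0.95,"y":0.88,"z":-0.05,"rx":0,"ry":0,"rz":0},
    {"x":-0.95,"y":0.88,"z":-0.05,"rx":0,"ry":0,"rz":0},
    {"x":-0.95,"y":0.88,"z":-0.05,"rx":0,"ry":0,"rz":0},
    {"x":-0.95,"y":0.88,"z":-0.05,"rx":0,"ry":0,"rz":0},
    {"x":-0.95,"y":0.88,"z":-0.05,"rx":0,"ry":0,"rz":0},
    {"x":-0.95,"y":0.88,"z":-0.05,"rx":0,"ry":0,"rz":0},
    {"x":-0.95,"y":0.88,"z":-0.05,"rx":0,"ry":0,"rz":0},
    {"x":-0.95,"y":0.88,"z":-0.05,"rx":0,"ry":0,"rz":0},
    {"x":-0.95,"y":0.88,"z":-0.05,"rx":0,"ry":0,"rz":0},
    {"x":-0.95,"y":0.88,"z":-0.05,"rx":0,"ry":0,"rz":0},
    {"x":-0.95,"y":0.88,"z":-0.05,"rx":0,"ry":0,"rz":0},
    {"x":-0.95,"y":0.88,"z":-0.05,"rx":0,"ry":0,"rz":0},
    {"x":-0.95,"y":0.88,"z":-0.05,"rx":0,"ry":0,"rz":0},
    {"x":-0.95,"y":0.88,"z":-0.05,"rx":0,"ry":0,"rz":0},
    {"x":-0.95,"y":0.88,"z":-0.05,"rx":0,"ry":0,"rz":0},
    {"x":-0.95,"y":0.88,"z":-0.05,"rx":0,"ry":0,"rz":0},
    {"x":-0.95,"y":0.88,"z":-0.05,"rx":0,"ry":0,"rz":0},
  ],
)

```text
clock: 2.65
tool_pos: [0.5297, -0.0167, 0.2515]
orientation: [180.0, -0.0, -155.6]
force: [0.6, -0.4, 1.1]
opening: 0.0871
gripper_force: 0.0
```

play_rows(
  motion=[
    {"x":0,"y":0,"z":0,"rx":0,"ry":0,"rz":-0.99},
    {"x":0,"y":0,"z":0,"rx":0,"ry":0,"rz":-0.99},
    {"x":0,"y":0,"z":0,"rx":0,"ry":0,"rz":-0.99},
    {"x":0,"y":0,"z":0,"rx":0,"ry":0,"rz":-0.99},
    {"x":0,"y":0,"z":0,"rx":0,"ry":0,"rz":-0.99},
    {"x":0,"y":0,"z":0,"rx":0,"ry":0,"rz":-0.99},
    {"x":0,"y":0,"z":0,"rx":0,"ry":0,"rz":-0.99},
    {"x":0,"y":0,"z":0,"rx":0,"ry":0,"rz":-0.99},
    {"x":0,"y":0,"z":0,"rx":0,"ry":0,"rz":-0.99},
    {"x":0,"y":0,"z":0,"rx":0,"ry":0,"rz":-0.99},
    {"x":0,"y":0,"z":0,"rx":0,"ry":0,"rz":-0.99},
    {"x":0,"y":0,"z":0,"rx":0,"ry":0,"rz":-0.99},
    {"x":0,"y":0,"z":0,"rx":0,"ry":0,"rz":-0.99},
    {"x":0,"y":0,"z":0,"rx":0,"ry":0,"rz":-0.99},
    {"x":0,"y":0,"z":0,"rx":0,"ry":0,"rz":-0.99},
    {"x":0,"y":0,"z":0,"rx":0,"ry":0,"rz":-0.99},
    {"x":0,"y":0,"z":0,"rx":0,"ry":0,"rz":0},
  ],
)

```text
clock: 4.78
tool_pos: [0.5294, -0.0178, 0.2514]
orientation: [180.0, -0.0, -92.3]
force: [-0.8, 0.4, -0.7]
opening: 0.0876
gripper_force: 0.0
```

```bash
python3 - <<'E'
from h import *
import json
c=cams.get_calibration("wrist"); cv2.imwrite("pics/w2.png",cams.snapshot("wrist"))
json.dump({k:np.array(v).tolist() for k,v in c.items()},open("w2.json","w"))
o=ctrl.get_obs(); print(o["clock"],o["tool_pos"],o["orientation"],c["position"],c["rotation"])
E
```

```text
4.825 [ 0.52950193 -0.01781694  0.25138777] [ 1.79980517e+02 -2.21145269e-03 -9.23317397e+01] [ 0.52725865 -0.08532467  0.40999777] [-1.46812921e+01 -6.88020562e-02  1.77739823e+02]
```

View pics/w2.png

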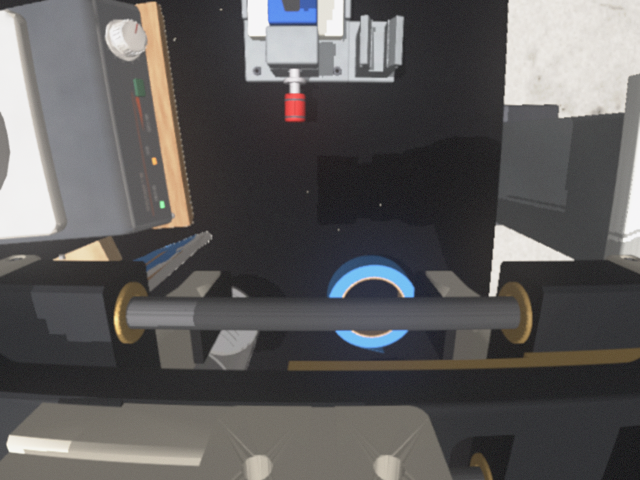

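The wrist view shows the knob at (294,107), the block face at row ~68 and the saddle at columns 358–402. Moving 90 mm to -y will bring the whole dock into view.

play_rows(
  motion=[
    {"x":0.9,"y":0,"z":0,"rx":0,"ry":0,"rz":0},
    {"x":0.9,"y":0,"z":0,"rx":0,"ry":0,"rz":0},
    {"x":0.9,"y":0,"z":0,"rx":0,"ry":0,"rz":0},
    {"x":0.9,"y":0,"z":0,"rx":0,"ry":0,"rz":0},
    {"x":0,"y":0,"z":0,"rx":0,"ry":0,"rz":0},
    {"x":0,"y":0,"z":0,"rx":0,"ry":0,"rz":0},
  ],
)

```text
clock: 5.58
tool_pos: [0.5261, -0.1075, 0.2515]
orientation: [180.0, 0.0, -92.3]
force: [0.1, -0.4, -0.0]
opening: 0.0875
gripper_force: 0.0
```

```bash
python3 - <<'E'
from h import *
import json
c=cams.get_calibration("wrist"); im=cams.snapshot("wrist")
json.dump({k:np.array(v).tolist() for k,v in c.items()},open("w3.json","w"))
cv2.imwrite("pics/w3full.png",im)
cv2.imwrite("pics/w3.png",cv2.resize(im[0:240,220:440],None,fx=2.5,fy=2.5,interpolation=cv2.INTER_CUBIC))
o=ctrl.get_obs(); print(o["clock"],o["tool_pos"],o["orientation"],c["position"],c["rotation"])
E
```

```text
5.625 [ 0.52612693 -0.10730697  0.25152116] [ 1.79999378e+02  7.10936810e-03 -9.22676658e+01] [ 0.52378541 -0.1750475   0.41008478] [-1.46896583e+01 -5.31633586e-02  1.77703568e+02]
```

View pics/w3.png

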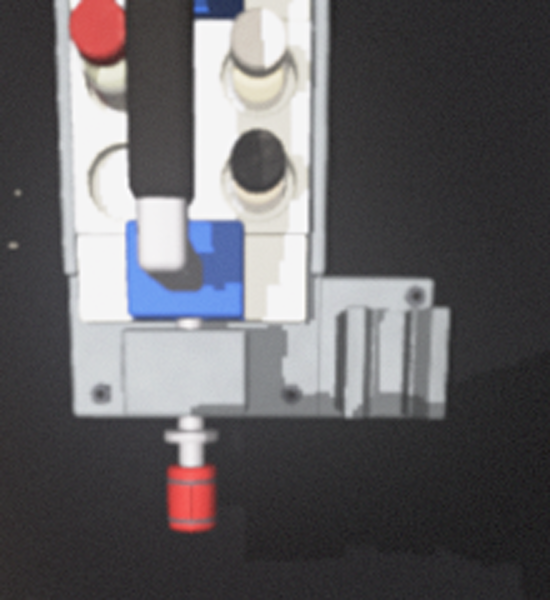

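The crop shows the knob at crop (191,498), collar at (191,436), block top edge (125–244,413), saddle top (346–450,417) and grip bar centre at x≈161. All three vials are in their wells.

```bash
python3 - <<'E'
from h import *
import json
c=json.load(open("w3.json"))
im=cv2.imread("pics/w3full.png"); b,g,r=[im[...,i].astype(int) for i in range(3)]
m=((r>120)&(g<90)&(b<90)).astype(np.uint8)
n,l,s,ce=cv2.connectedComponentsWithStats(m)
for i in range(1,n):
    if s[i][4]>50: print(s[i],ce[i])
P=lambda x,y,z:np.round(onz(c,220+x/2.5-.3,y/2.5-.3,z)*1000,1)
for n,x,y,z in [("knobtop",191,498,.054),("knob silhouette",191,498,.044),("collar",191,436,.044),("collar L",165,436,.044),("collar R",216,436,.044),
 ("blk L",124,413,.075),("blk R",245,413,.075),("blk Lb",127,331,.075),("blk Rb",243,331,.075),
 ("plate FL",74,415,.01),("plate FR",445,417,.01),("plate L2",73,275,.01),("plate R2",433,279,.01),
 ("sad FL",345,417,.077),("sad FR",446,417,.077),("sad BR",450,308,.077),("sad BL",346,308,.077),("notch L F",369,416,.077),("notch R F",407,416,.077),
 ("grip L",129,195,.152),("grip R",190,195,.152),("grip L2",127,5,.152),("grip R2",194,5,.152),("block blue L",128,317,.066),("blue R",243,317,.066)]: print(n,P(x,y,z))
E
```

```text
[249   0  21  24 375] [258.568  11.144]
[287 186  19   6  70] [296.05714286 188.45714286]
[287 193  19  20 251] [296.28286853 201.96015936]
knobtop [ 552.5 -121.4   54. ]
knob silhouette [ 553.3 -119.9   44. ]
collar [ 551.8 -145.4   44. ]
collar L [ 562.4 -145.9   44. ]
collar R [ 541.6 -145.    44. ]
blk L [ 573.9 -157.5   75. ]
blk R [ 528.8 -155.6   75. ]
blk Lb [ 570.6 -187.    75. ]
blk Rb [ 528.3 -185.2   75. ]
plate FL [ 606.  -154.3   10. ]
plate FR [ 440.7 -146.7   10. ]
plate L2 [ 601.4 -213.9   10. ]
plate R2 [ 446.3 -206.    10. ]
sad FL [ 491.9 -152.8   77. ]
sad FR [ 454.3 -151.5   77. ]
sad BR [ 453.1 -190.5   77. ]
sad BL [ 490.8 -191.8   77. ]
notch L F [ 482.9 -152.9   77. ]
notch R F [ 468.8 -152.4   77. ]
grip L [ 556.8 -220.4  152. ]
grip R [ 540.1 -219.6  152. ]
grip L2 [ 554.3 -268.6  152. ]
grip R2 [ 536.6 -267.7  152. ]
block blue L [ 571.2 -192.4   66. ]
blue R [ 528.2 -190.6   66. ]
```

Dock yaw is about -2.5°, the knob is near (0.553,-0.120), the notch point near (0.474,-0.153) and the grip near (0.5466,-0.267). Next I'll go down over the knob.

play_rows(
  motion=[
    {"x":0.16,"y":-0.37,"z":0.5,"rx":0,"ry":0,"rz":0.05},
    {"x":0.16,"y":-0.37,"z":0.8,"rx":0,"ry":0,"rz":0},
    {"x":0.14,"y":-0.36,"z":0.8,"rx":0,"ry":0,"rz":0},
    {"x":0,"y":0,"z":0.8,"rx":0,"ry":0,"rz":0},
    {"x":0,"y":0,"z":0.8,"rx":0,"ry":0,"rz":0},
    {"x":0,"y":0,"z":0.8,"rx":0,"ry":0,"rz":0},
    {"x":0,"y":0,"z":0.8,"rx":0,"ry":0,"rz":0},
    {"x":0,"y":0,"z":0.8,"rx":0,"ry":0,"rz":0},
    {"x":0,"y":0,"z":0.8,"rx":0,"ry":0,"rz":0},
    {"x":0,"y":0,"z":0.8,"rx":0,"ry":0,"rz":0},
    {"x":0,"y":0,"z":0.6,"rx":0,"ry":0,"rz":0},
    {"x":0,"y":0,"z":0.5,"rx":0,"ry":0,"rz":0},
    {"x":0,"y":0,"z":0.1,"rx":0,"ry":0,"rz":0},
    {"x":0,"y":0,"z":0,"rx":0,"ry":0,"rz":0},
  ],
)

```text
clock: 7.38
tool_pos: [0.5534, -0.1204, 0.0292]
orientation: [-180.0, -0.0, -92.4]
force: [0.0, 0.1, 0.8]
opening: 0.0876
gripper_force: 0.0
```

play_rows(
  motion=[
    {"x":0,"y":0,"z":0,"rx":0,"ry":0,"rz":0},
    {"x":0,"y":0,"z":0,"rx":0,"ry":0,"rz":0},
    {"x":0,"y":0,"z":0,"rx":0,"ry":0,"rz":0},
    {"x":0,"y":0,"z":0,"rx":0,"ry":0,"rz":0},
    {"x":0,"y":0,"z":0,"rx":0,"ry":0,"rz":0},
    {"x":0,"y":0,"z":0,"rx":0,"ry":0,"rz":0},
    {"x":0,"y":0,"z":0,"rx":0,"ry":0,"rz":0},
    {"x":0,"y":0,"z":0,"rx":0,"ry":0,"rz":0},
  ],
  fingers=-1,
)

```text
clock: 8.38
tool_pos: [0.5531, -0.1204, 0.029]
orientation: [180.0, 0.0, -92.4]
force: [-0.8, -0.6, 0.5]
opening: 0.0191
gripper_force: 30.0
```

```bash
cat > look.py <<'E'
from h import *
import sys,json
n=sys.argv[1]; c=cams.get_calibration("wrist"); im=cams.snapshot("wrist")
json.dump({k:np.array(v).tolist() for k,v in c.items()},open(n+".json","w"))
cv2.imwrite(f"pics/{n}full.png",im)
o=ctrl.get_obs(); print({k:np.round(o[k],4) for k in("clock","tool_pos","orientation","force","moment","opening","gripper_force")})
E
python3 look.py w4
```

```text
{'clock': np.float64(8.425), 'tool_pos': array([ 0.5531, -0.1204,  0.029 ]), 'orientation': array([ 1.799981e+02,  6.000000e-04, -9.244620e+01]), 'force': array([-0.3582,  0.0188, -0.6753]), 'moment': array([-0.0015,  0.0937, -0.0087]), 'opening': np.float64(0.019), 'gripper_force': np.float64(29.9986)}
```

Gripped at about 19 mm opening. Pull it straight out along the bore, 85 mm.

play_rows(
  motion=[
    {"x":-0.2,"y":0,"z":-0.04,"rx":0,"ry":0,"rz":0},
    {"x":-0.4,"y":0,"z":0,"rx":0,"ry":0,"rz":0},
    {"x":-0.4,"y":0,"z":0,"rx":0,"ry":0,"rz":0},
    {"x":-0.4,"y":0,"z":0,"rx":0,"ry":0,"rz":0},
    {"x":-0.4,"y":0,"z":0,"rx":0,"ry":0,"rz":0},
    {"x":-0.4,"y":0,"z":0,"rx":0,"ry":0,"rz":0},
    {"x":-0.4,"y":0,"z":0,"rx":0,"ry":0,"rz":0},
    {"x":-0.4,"y":0,"z":0,"rx":0,"ry":0,"rz":0},
    {"x":-0.4,"y":0,"z":0,"rx":0,"ry":0,"rz":0},
    {"x":0,"y":0,"z":0,"rx":0,"ry":0,"rz":0},
  ],
)

```text
clock: 9.68
tool_pos: [0.5569, -0.0347, 0.0301]
orientation: [-180.0, 0.0, -92.4]
force: [-0.1, 0.3, -0.7]
opening: 0.0192
gripper_force: 30.0
```

```bash
python3 look.py w5
```

```text
{'clock': np.float64(9.725), 'tool_pos': array([ 0.5568, -0.0351,  0.0301]), 'orientation': array([ 1.799993e+02, -1.000000e-03, -9.240420e+01]), 'force': array([-0.8867, -0.6781,  0.2875]), 'moment': array([0.0905, 0.1063, 0.0326]), 'opening': np.float64(0.019), 'gripper_force': np.float64(29.9985)}
```

View pics/w5full.png

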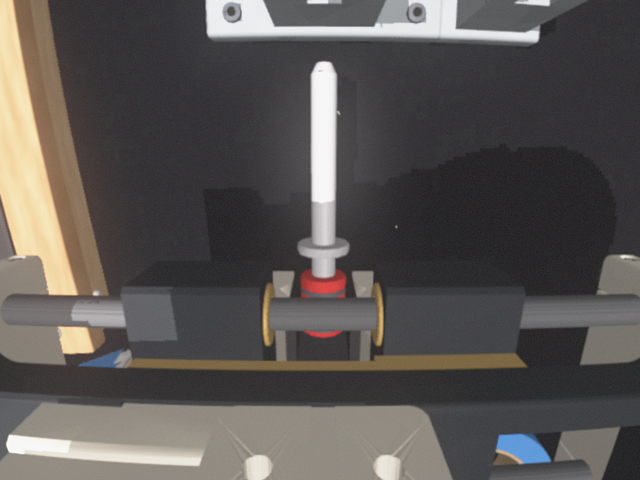

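The pin is fully out and straight: tip at (323,66), collar at (323,247). Next: raise it, shift 78 mm toward the saddle, and come in above the notch with the collar about 8 mm out.

play_rows(
  motion=[
    {"x":0,"y":0,"z":-0.6,"rx":0,"ry":0,"rz":0},
    {"x":0,"y":0,"z":-0.6,"rx":0,"ry":0,"rz":0},
    {"x":0,"y":0,"z":-0.6,"rx":0,"ry":0,"rz":0},
    {"x":0,"y":0,"z":-0.6,"rx":0,"ry":0,"rz":0},
    {"x":0,"y":0.62,"z":0,"rx":0,"ry":0,"rz":0},
    {"x":0,"y":0.63,"z":0,"rx":0,"ry":0,"rz":0},
    {"x":0,"y":0.62,"z":0,"rx":0,"ry":0,"rz":0},
    {"x":0,"y":0.63,"z":0,"rx":0,"ry":0,"rz":0},
    {"x":0,"y":0.62,"z":0,"rx":0,"ry":0,"rz":0},
    {"x":0.6,"y":0,"z":0,"rx":0,"ry":0,"rz":0},
    {"x":0.6,"y":0,"z":0,"rx":0,"ry":0,"rz":0},
    {"x":0.6,"y":0,"z":0,"rx":0,"ry":0,"rz":0},
    {"x":0.6,"y":0,"z":0,"rx":0,"ry":0,"rz":0},
    {"x":0.6,"y":0,"z":0,"rx":0,"ry":0,"rz":0},
    {"x":0.45,"y":0,"z":0,"rx":0,"ry":0,"rz":0},
    {"x":0,"y":0,"z":0,"rx":0,"ry":0,"rz":0},
    {"x":0,"y":0,"z":0,"rx":0,"ry":0,"rz":0},
  ],
)

```text
clock: 11.85
tool_pos: [0.4751, -0.1183, 0.09]
orientation: [180.0, 0.0, -92.5]
force: [0.4, -0.2, -0.7]
opening: 0.0193
gripper_force: 30.0
```

```bash
python3 look.py w6; python3 - <<'E'
from h import *
import json
c=json.load(open("w5.json"))
for dz in(-.004,0,.004): print("tip exp",proj(c,[0.5568-.042*.097,-0.0351-.097,.0446+.005+dz]))
im=cv2.imread("pics/w6full.png")
cv2.imwrite("pics/w6.png",cv2.resize(im[0:280,200:500],None,fx=2.14,fy=2.14,interpolation=cv2.INTER_CUBIC))
E
```

```text
{'clock': np.float64(11.9), 'tool_pos': array([ 0.4752, -0.1181,  0.0901]), 'orientation': array([-1.799978e+02,  1.700000e-03, -9.243450e+01]), 'force': array([-0.1474,  0.1806,  0.1703]), 'moment': array([0.0325, 0.0933, 0.0249]), 'opening': np.float64(0.0192), 'gripper_force': np.float64(29.9981)}
tip exp (np.float64(323.61468261375245), np.float64(62.10689149494857))
tip exp (np.float64(323.6519653926341), np.float64(59.687845964385104))
tip exp (np.float64(323.6915400886891), np.float64(57.12105628111715))
```

View pics/w6.png

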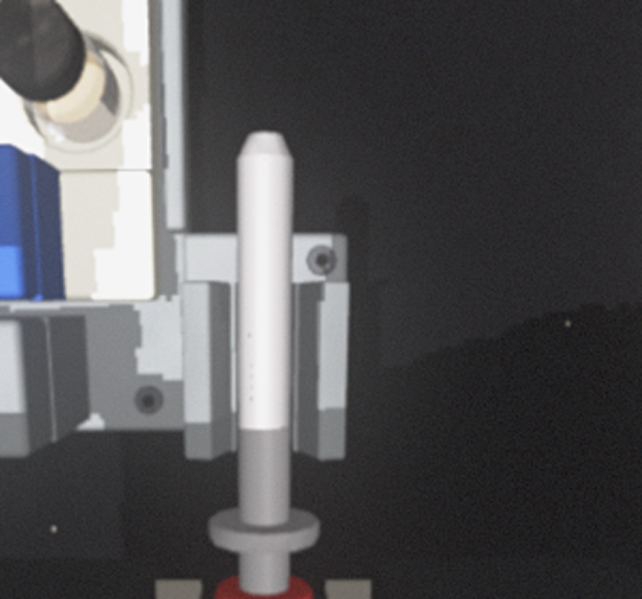

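The shank lies centred over the notch: shank at crop x 265, saddle edges at 186 and 347, collar still outside. Lower it.

play_rows(
  motion=[
    {"x":0,"y":0.015,"z":0.4,"rx":0,"ry":0,"rz":0},
    {"x":0,"y":0,"z":0.4,"rx":0,"ry":0,"rz":0},
    {"x":0,"y":0,"z":0.4,"rx":0,"ry":0,"rz":0},
    {"x":0,"y":0,"z":0.3,"rx":0,"ry":0,"rz":0},
    {"x":0,"y":0,"z":0.3,"rx":0,"ry":0,"rz":0},
    {"x":0,"y":0,"z":0.2,"rx":0,"ry":0,"rz":0},
    {"x":0,"y":0,"z":0.1,"rx":0,"ry":0,"rz":0},
    {"x":0,"y":0,"z":0,"rx":0,"ry":0,"rz":0},
  ],
)

```text
clock: 12.9
tool_pos: [0.4748, -0.1183, 0.0375]
orientation: [180.0, -0.0, -92.4]
force: [-0.1, 0.0, -1.1]
opening: 0.0189
gripper_force: 30.0
```

play_rows(
  motion=[
    {"x":0.1,"y":0,"z":0,"rx":0,"ry":0,"rz":0},
    {"x":0.1,"y":0,"z":0,"rx":0,"ry":0,"rz":0},
    {"x":0.05,"y":0,"z":0,"rx":0,"ry":0,"rz":0},
    {"x":0,"y":0,"z":0,"rx":0,"ry":0,"rz":0},
  ],
)

```text
clock: 13.4
tool_pos: [0.4746, -0.1244, 0.0377]
orientation: [-180.0, 0.0, -92.5]
force: [0.6, 3.2, 0.2]
opening: 0.0192
gripper_force: 30.0
```

```bash
python3 look.py w7;  python3 - <<'E'
from h import *
im=cv2.imread("pics/w7full.png")
cv2.imwrite("pics/w7.png",cv2.resize(im[100:300,220:460],None,fx=3,fy=3,interpolation=cv2.INTER_CUBIC))
E
```

```text
{'clock': np.float64(13.45), 'tool_pos': array([ 0.4746, -0.1244,  0.0376]), 'orientation': array([-1.79986e+02,  1.28000e-02, -9.24507e+01]), 'force': array([-0.3589,  2.6094,  1.0935]), 'moment': array([0.9941, 0.2248, 0.031 ]), 'opening': np.float64(0.0192), 'gripper_force': np.float64(29.9982)}
```

View pics/w7.png

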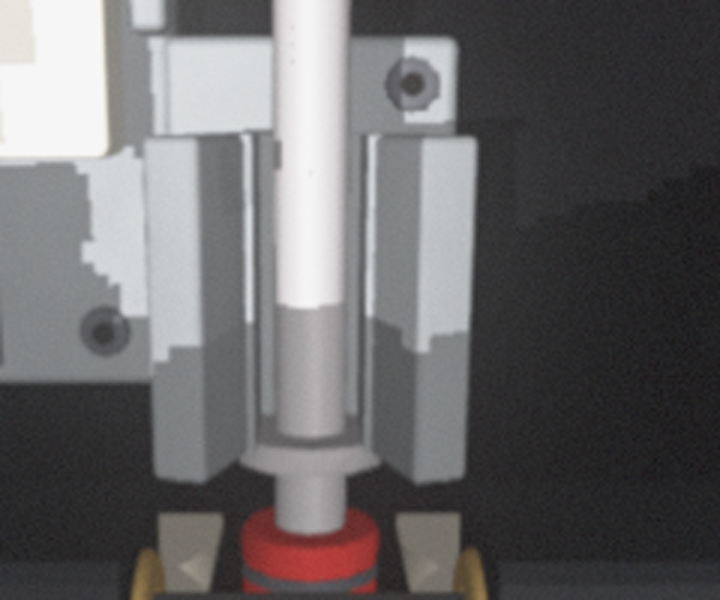

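The shank is in the notch and the collar is touching the saddle face (3 N). Press slightly to confirm, and lower the last 1–2 mm onto the floor.

play_rows(
  motion=[
    {"x":0,"y":0,"z":0.04,"rx":0,"ry":0,"rz":0},
    {"x":0,"y":0,"z":0.04,"rx":0,"ry":0,"rz":0},
    {"x":0.05,"y":0,"z":0,"rx":0,"ry":0,"rz":0},
    {"x":0,"y":0,"z":0,"rx":0,"ry":0,"rz":0},
  ],
)

```text
clock: 13.95
tool_pos: [0.4748, -0.1246, 0.0356]
orientation: [-180.0, 0.1, -92.5]
force: [-1.2, 12.8, 1.5]
opening: 0.0193
gripper_force: 30.0
```

play_rows(
  motion=[
    {"x":-0.03,"y":0,"z":0.04,"rx":0,"ry":0,"rz":0},
    {"x":0,"y":0,"z":0,"rx":0,"ry":0,"rz":0},
  ],
)

```text
clock: 14.2
tool_pos: [0.4749, -0.1244, 0.0349]
orientation: [-180.0, 0.0, -92.4]
force: [-1.7, 7.8, 5.4]
opening: 0.019
gripper_force: 30.0
```

Floor contact confirmed (5 N up). Release and rise straight up.

play_rows(
  motion=[
    {"x":0,"y":0,"z":0,"rx":0,"ry":0,"rz":0},
    {"x":0,"y":0,"z":0,"rx":0,"ry":0,"rz":0},
    {"x":0,"y":0,"z":0,"rx":0,"ry":0,"rz":0},
    {"x":0,"y":0,"z":0,"rx":0,"ry":0,"rz":0},
    {"x":0,"y":0,"z":0,"rx":0,"ry":0,"rz":0},
    {"x":0,"y":0,"z":0,"rx":0,"ry":0,"rz":0},
    {"x":0,"y":0,"z":-0.3,"rx":0,"ry":0,"rz":0},
    {"x":0,"y":0,"z":-0.6,"rx":0,"ry":0,"rz":0},
    {"x":0,"y":0,"z":-0.8,"rx":0,"ry":0,"rz":0},
    {"x":0,"y":0,"z":-0.8,"rx":0,"ry":0,"rz":0},
    {"x":0,"y":0,"z":-0.8,"rx":0,"ry":0,"rz":0},
    {"x":0,"y":0,"z":-0.8,"rx":0,"ry":0,"rz":0},
    {"x":0,"y":0,"z":-0.8,"rx":0,"ry":0,"rz":0},
    {"x":0,"y":0,"z":-0.8,"rx":0,"ry":0,"rz":0},
    {"x":0,"y":0,"z":-0.8,"rx":0,"ry":0,"rz":0},
    {"x":0,"y":0,"z":-0.8,"rx":0,"ry":0,"rz":0},
    {"x":0,"y":0,"z":0,"rx":0,"ry":0,"rz":0},
  ],
  fingers=1,
)

```text
clock: 16.32
tool_pos: [0.4753, -0.125, 0.2191]
orientation: [-179.8, 0.0, -92.4]
force: [-0.4, -0.4, -0.9]
opening: 0.0874
gripper_force: 0.0
```

```bash
python3 look.py w8;  python3 - <<'E'
from h import *
im=cv2.imread("pics/w8full.png")
cv2.imwrite("pics/w8.png",cv2.resize(im[0:240,180:440],None,fx=2.5,fy=2.5,interpolation=cv2.INTER_CUBIC))
E
```

```text
{'clock': np.float64(16.375), 'tool_pos': array([ 0.4746, -0.1249,  0.2179]), 'orientation': array([-1.799019e+02,  2.490000e-02, -9.244480e+01]), 'force': array([-0.1742,  0.5775, -0.259 ]), 'moment': array([ 0.0536,  0.1737, -0.0123]), 'opening': np.float64(0.0876), 'gripper_force': np.float64(0.0)}
```

View pics/w8.png

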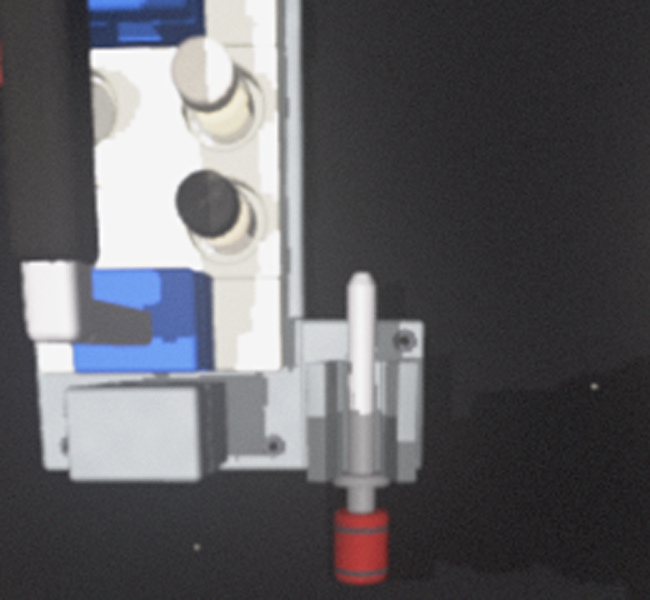

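The pin is parked: shank in the notch, collar against the saddle face at crop (361,481), knob free at (361,545). I'll do one refined fix on the grip bar, then move.

```bash
python3 - <<'E'
from h import *
import json
c=json.load(open("w8.json"))
P=lambda x,y,z:np.round(onz(c,180+x/2.5-.3,y/2.5-.3,z)*1000,1)
for a in [(10,250,.152),(98,250,.152),(92,100,.152),(361,481,.05),(361,545,.05)]: print(a,P(*a))
E
```

```text
(10, 250, 0.152) [ 556.5 -222.8  152. ]
(98, 250, 0.152) [ 534.7 -221.4  152. ]
(92, 100, 0.152) [ 532.9 -255.6  152. ]
(361, 481, 0.05) [ 473.7 -148.5   50. ]
(361, 545, 0.05) [ 474.7 -124.3   50. ]
```

play_rows(
  motion=[
    {"x":0.7,"y":-0.39,"z":0,"rx":0,"ry":0,"rz":0},
    {"x":0.7,"y":-0.39,"z":0,"rx":0,"ry":0,"rz":0},
    {"x":0.7,"y":-0.39,"z":0,"rx":0,"ry":0,"rz":0},
    {"x":0.7,"y":-0.39,"z":0,"rx":0,"ry":0,"rz":0},
    {"x":0.7,"y":-0.39,"z":0,"rx":0,"ry":0,"rz":0},
    {"x":0.7,"y":-0.39,"z":0,"rx":0,"ry":0,"rz":0},
    {"x":0.7,"y":-0.39,"z":0,"rx":0,"ry":0,"rz":0},
    {"x":0.66,"y":-0.37,"z":0,"rx":0,"ry":0,"rz":0},
    {"x":0,"y":0,"z":0.6,"rx":0,"ry":0,"rz":0},
    {"x":0,"y":0,"z":0.6,"rx":0,"ry":0,"rz":0},
    {"x":0,"y":0,"z":0.6,"rx":0,"ry":0,"rz":0},
    {"x":0,"y":0,"z":0.6,"rx":0,"ry":0,"rz":0},
    {"x":0,"y":0,"z":0.6,"rx":0,"ry":0,"rz":0},
    {"x":0,"y":0,"z":0.5,"rx":0,"ry":0,"rz":0},
    {"x":0,"y":0,"z":0.3,"rx":0,"ry":0,"rz":0},
    {"x":0,"y":0,"z":0,"rx":0,"ry":0,"rz":0},
    {"x":0,"y":0,"z":0,"rx":0,"ry":0,"rz":0},
  ],
)

```text
clock: 18.5
tool_pos: [0.5463, -0.2673, 0.1225]
orientation: [-180.0, -0.0, -92.4]
force: [0.8, 0.5, -0.1]
opening: 0.0877
gripper_force: 0.0
```

play_rows(
  motion=[
    {"x":0,"y":0,"z":0,"rx":0,"ry":0,"rz":0},
    {"x":0,"y":0,"z":0,"rx":0,"ry":0,"rz":0},
    {"x":0,"y":0,"z":0,"rx":0,"ry":0,"rz":0},
    {"x":0,"y":0,"z":0,"rx":0,"ry":0,"rz":0},
    {"x":0,"y":0,"z":0,"rx":0,"ry":0,"rz":0},
    {"x":0,"y":0,"z":0,"rx":0,"ry":0,"rz":0},
    {"x":0,"y":0,"z":0,"rx":0,"ry":0,"rz":0},
    {"x":0,"y":0,"z":0,"rx":0,"ry":0,"rz":0},
    {"x":0,"y":0,"z":0,"rx":0,"ry":0,"rz":0},
  ],
  fingers=-1,
)

```text
clock: 19.62
tool_pos: [0.5461, -0.2672, 0.122]
orientation: [-180.0, 0.0, -92.4]
force: [0.8, -0.2, -1.2]
opening: 0.0181
gripper_force: 30.0
```

Gripped at 18 mm. Lift slowly 100 mm.

play_rows(
  motion=[
    {"x":0,"y":0,"z":-0.1,"rx":0,"ry":0,"rz":0},
    {"x":0,"y":0,"z":-0.15,"rx":0,"ry":0,"rz":0},
    {"x":0,"y":0,"z":-0.2,"rx":0,"ry":0,"rz":0},
    {"x":0,"y":0,"z":0,"rx":0,"ry":0,"rz":0},
  ],
)

```text
clock: 20.12
tool_pos: [0.5462, -0.2672, 0.1338]
orientation: [-180.0, -0.0, -92.4]
force: [-0.6, 0.1, -5.9]
opening: 0.0175
gripper_force: 30.0
```

play_rows(
  motion=[
    {"x":0,"y":0,"z":-0.15,"rx":0,"ry":0,"rz":0},
    {"x":0,"y":0,"z":-0.25,"rx":0,"ry":0,"rz":0},
    {"x":0,"y":0,"z":-0.3,"rx":0,"ry":0,"rz":0},
    {"x":0,"y":0,"z":-0.35,"rx":0,"ry":0,"rz":0},
    {"x":0,"y":0,"z":-0.35,"rx":0,"ry":0,"rz":0},
    {"x":0,"y":0,"z":-0.35,"rx":0,"ry":0,"rz":0},
    {"x":0,"y":0,"z":-0.35,"rx":0,"ry":0,"rz":0},
    {"x":0,"y":0,"z":-0.35,"rx":0,"ry":0,"rz":0},
    {"x":0,"y":0,"z":-0.35,"rx":0,"ry":0,"rz":0},
    {"x":0,"y":0,"z":-0.3,"rx":0,"ry":0,"rz":0},
    {"x":0,"y":0,"z":-0.25,"rx":0,"ry":0,"rz":0},
    {"x":0,"y":0,"z":-0.15,"rx":0,"ry":0,"rz":0},
    {"x":0,"y":0,"z":0,"rx":0,"ry":0,"rz":0},
    {"x":0,"y":0,"z":0,"rx":0,"ry":0,"rz":0},
    {"x":0,"y":0,"z":0,"rx":0,"ry":0,"rz":0},
    {"x":0,"y":0,"z":0,"rx":0,"ry":0,"rz":0},
  ],
)

```text
clock: 22.12
tool_pos: [0.5459, -0.2672, 0.2206]
orientation: [180.0, 0.0, -92.4]
force: [0.2, -0.2, -5.0]
opening: 0.0177
gripper_force: 30.0
```

```bash
python3 look.py w9; python3 - <<'E'
from h import *
a=cv2.imread("pics/w9full.png")[0:300]; b=cams.snapshot("scene")[280:420,270:470]
b=cv2.resize(b,None,fx=2.1,fy=2.1); out=np.zeros((600,640,3),np.uint8); out[:300]=a; out[302:302+b.shape[0],:b.shape[1]]=b
cv2.imwrite("pics/f.png",out)
E
```

```text
{'clock': np.float64(22.175), 'tool_pos': array([ 0.5459, -0.2672,  0.2207]), 'orientation': array([ 1.799853e+02,  1.500000e-03, -9.244470e+01]), 'force': array([ 0.2984,  0.8244, -5.7295]), 'moment': array([0.0078, 0.0738, 0.0229]), 'opening': np.float64(0.0177), 'gripper_force': np.float64(29.9975)}
```

View pics/f.png

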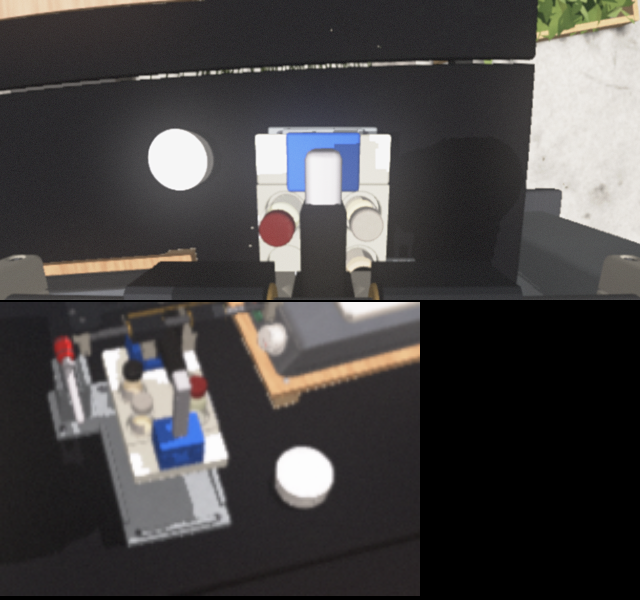

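The carrier hangs level 99 mm above its seat over the dock. The red (277,228), grey (366,222) and black vials are in their wells, the pin is parked in the saddle, and the tin is untouched. I'm handing in.

```bash
python3 -c "
from plant import workorder
print(workorder.close_job())"
```

```text
the job is handed in; nothing more can be done
None
```

The pin is parked in the saddle notch up to its collar and released, and the carrier is held level about 99 mm above its dock with all three vials in place; the job was handed in at about 22 s.

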